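# Turn the full bin and stack the empty one on it

### The job

Stack the empty white storage bin on the one that holds the two tins. First push the full bin round on the worktop, without lifting or tipping it, until its low cut-away front squarely faces the front edge of the worktop; then gently set the empty bin on top, turned the opposite way round, so that it stands level on the lower bin's ledges instead of nesting down on to the tins. Leave everything else where it is.

Things in the scene. Friction and masses are not known exactly. Their poses are not given: they have to be found in the camera images.
- full_bin: bin holding two tins: white plastic, open on top, 208 mm long (own x), 160 wide (own y) over the rim, 100 high; walls 4 mm, upright in the top 26 mm, below tapering to the 176 x 126 mm bottom, 4 mm thick. Origin: centre of the underside, z up. 0.75 kg with the tins, friction about 0.6. Tins reach 62 mm up, so fingertips can go 30 mm below the rim inside and push a wall outward.
- empty_bin: the empty bin, 0.22 kg, in every way the same as the full bin (see there and the points below) but with nothing in it; origin at the centre of its underside, z up.
- full_front (a point): middle of the full bin's cut-away front, at own x = -92, y = 0, z = 30 mm. This end wall is only 30 mm high between two corner shoulders, each 25 mm wide at the rim; the other end (+x) and the long walls have full height.
- empty_front (a point): the same point of the empty bin: middle of its cut-away front, at own x = -92, y = 0, z = 30 mm.
- full_ledge (a point): one of the full bin's 4 ledges, 90 mm above its underside: flat tops of upright ribs inside the long walls, at own x = -62 and +32 mm, y = +-61 mm, 24 mm wide (38 at the foot), reaching in to 51 mm from the middle plane (40 at the foot). Outside, each rib is a groove open at the bottom.
- empty_rim (a point): top of the rim of the empty bin's +y long wall, at own x = -15, y = 75.5, z = 100 mm, midway between its ribs (60 mm free there; the -y wall is its mirror image). Wall and rim are 9 mm thick over the top 24 mm; a firm pinch holds the bin. Turned alike, bins nest; turned half round, the upper one sinks 10 mm inside the lower rim (6 mm play each way) and stands on the ledges.
- worktop (a point): a point on the worktop surface near its back, 0.42 m from its front edge; its x axis points straight from the front edge (the robot's side) to the back, its y axis to the left.
- tin_a: soup tin in the full bin, 75 mm across, 58 mm high, 0.26 kg, origin at the centre of its underside.
- tin_b: soup tin in the full bin, 75 mm across, 58 mm high, 0.26 kg, origin at the centre of its underside.
- honey_jar: bystander to be left alone: honey jar, 62 mm wide, 86 mm high; origin at the centre of its underside.
- spice_a: bystander to be left alone: round spice jar with dark cap, 41 mm across, 105 mm high; origin at the centre of its underside.
- spice_b: bystander to be left alone: round spice jar with dark cap, 41 mm across, 105 mm high; origin at the centre of its underside.
- mug: bystander to be left alone: striped mug, 84 mm across, 91 mm high, handle towards its own +y to 80 mm from the middle; origin at the centre of its underside.
- espresso_cup: bystander to be left alone: small cup, 62 mm across, 51 mm high; origin at the centre of its underside.
- gas_lighter: bystander to be left alone: long gas lighter lying flat, 243 mm along its own x, 28 mm high; origin at the centre of its underside.
- pepper_mill: bystander to be left alone: wooden pepper mill, 58 mm across, 160 mm high; origin at the centre of its underside.
- tea_tin: bystander to be left alone: square canister with wooden lid, 87 mm wide, 120 mm high; origin at the centre of its underside.
- mug_plain: bystander to be left alone: larger striped mug, 86 mm across, 101 mm high, handle towards its own +y to 75 mm from the middle; origin at the centre of its underside.
- sugar_tin: bystander to be left alone: square canister with wooden lid, 87 mm wide, 120 mm high; origin at the centre of its underside.
- kettle: fixed steel kettle on its base, about 204 x 146 mm, top 235 mm above the worktop, origin at the middle of its underside.
Not all that is in view belongs to the job. Leave any blue or orange look-alike of the tin_b alone.

How it is judged (in metres and radians):
On the way:
1. the full bin has been turned on the worktop so that its cut-away front faces the front edge (angle between the x axis of full_bin and the x axis of worktop, either way round below 0.25 rad and x of worktop in the frame of full_bin above 0 m and height (world z) of full_bin below 0.006 m and angle between full_bin's own z axis and vertical below 0.04 rad), for 0.2 s.
At the end, for the whole second after the job is handed in: Full bin flat on the worktop, cut-away facing the front edge within 0.25 rad, tins upright in it; empty bin level on its ledges (undersides 86 to 95 mm apart, centred within 11 mm each way), turned half round against it within 0.12 rad, released and at rest (all of step 1 and z of empty_bin in the frame of full_bin between 0.086 and 0.095 m and x of empty_bin in the frame of full_bin between -0.011 and 0.011 m and y of empty_bin in the frame of full_bin between -0.011 and 0.011 m and x of empty_front in the frame of full_bin above 0.06 m and angle between the x axis of empty_bin and the x axis of full_bin, either way round below 0.12 rad and angle between empty_bin's own z axis and vertical below 0.04 rad and linear speed of each of empty_bin, full_bin below 0.01 m/s and angle between each of tin_a, tin_b's own z axis and vertical below 0.1 rad and z of each of tin_a, tin_b in the frame of full_bin below 0.012 m and horizontal distance between each of tin_a, tin_b and full_bin below 0.06 m); the robot touches nothing.
It fails at once if the full bin is lifted more than 15 mm or tipped by more than 0.15 rad (height (world z) of full_bin above 0.015 m or angle between full_bin's own z axis and vertical above 0.15 rad).
It fails at once if the empty bin is dropped on to the full one (it comes down on it faster than 0.5 m/s) or pressed on it with more than 60 N (contact force between empty_bin and full_bin above 60 N or (linear speed of empty_bin above 0.5 m/s and horizontal distance between empty_bin and full_bin below 0.06 m and z of empty_bin in the frame of full_bin below 0.13 m)).
It fails at once if a bystander is moved by more than 30 mm or tipped over (distance of any of honey_jar, spice_a, spice_b, mug, espresso_cup, gas_lighter, pepper_mill, tea_tin, mug_plain, sugar_tin from where it was at the start of the episode above 0.03 m or angle between any of honey_jar, spice_a, spice_b, mug, espresso_cup, gas_lighter, pepper_mill, tea_tin, mug_plain, sugar_tin's own z axis and vertical above 0.35 rad).
It also fails if it takes over 72 s, if anything falls off the work surface, if the arm or the gripper's body presses on something with over 40 N, if the wrist force passes 120 N, or if a joint passes its speed limit or range.

### The arm

A 7-joint arm with a two-finger parallel gripper is mounted at the origin on a cart in front of the work surface, level with it; the furniture and walls round the work are solid. World frame = base frame: x ahead of the robot, y to its left, z up, the work surface at z = 0. Lengths are in mm, angles in rad, forces in N, time in s.
With the tool pointing down it reaches from about 425 to 950 mm from the base axis. Payload 4.7 kg.
Tool frame: the origin (TCP) lies on the centre line of the jaws, within the pads' length; the fingertips stand 14 mm ahead of it and the grasp point (between the pads) lies 5 mm behind it (robot.tcp_to_tips is the distance from the TCP to the fingertips, in mm); z points along the fingers, y is the line along which they close (so a half turn about z gives the same grasp; the last joint's range is limited). The gripper opens to 87 mm and grips with 3 to 60 N. Pads are 19 mm wide; open, the fingers measure 117 mm over their backs; the gripper's body (75 mm by 190 mm) begins 51 mm behind the grasp point.
Start: joints at [-1.374, 0.469, -0.049, 1.532, 0.024, 1.141, -0.082], TCP at [151.079, 657.896, 201.473] pointing down, gripper open.
Joint ranges: [-2.59, 2.59], [-0.33, 1.99], [-1.39, 1.29], [0.1, 2.45], [-1.04, 4.18], [0.21, 1.99], [-2.66, 2.66]. Speed limits (rad/s): [2.57, 2.57, 3.14, 3.14, 3.14, 3.14, 3.14].

### API

Orientations are given as a rotation vector (axis times angle).
In Python, from rig import get_obs, snapshot, camera_model, robot gives the robot as it stands.
- The arm moves only by the tool play_rows, never from a script. Its argument "deltas" is a list of rows, each a list of 3 entries, a list of its own where there are three numbers: the shift along the tool's x, y, z scaled (see below), then the turn about the tool's z scaled (see below), then the opening in per cent of the stroke, from 0 (shut) to 100 (fully open). In form: [[[x, y, z], spin, gripper], ...]. A call has 1 to 12 rows; each row shifts and turns the commanded pose from where the row before left it, along the tool's axes as they then stand; what a row does not reach is not made up. The controller multiplies each number of a shift by 25 cm and each number of a turn by 60 degrees. A row lasts 1/8 s, in which the tool goes at most 62.5 mm and 10.7 degrees, less where a joint would pass 70% of its speed; a pose out of reach is approached as far as the arm can. A call with a number of a shift or a turn outside -1 to 1 is refused whole. A call with a gripper value outside its range is refused whole. The fingers move at their own pace and stop on an object; the grip force is fixed at half the most. Time passes only in rows, so rows that do not move let the fingers close. It gives the time, the measured TCP pose, the force, the opening and the grip force at its end, in the units of the state.
- get_obs(): the state, without advancing time (a new reading comes with each control period).
- snapshot(name): name is "scene" or "top" or "wrist"; returns (picture, depth): 400x640x3 uint8, red, green, blue; 400x640 float32, mm along the optical axis (not along the pixel's ray), 0 where there is no reading.
- camera_model(name): a dict with "mtx" (3x3 intrinsics, pixels), "view" (4x4, takes a point from world to camera coordinates); the wrist camera has in their place "mount" (4x4, takes a point from camera to tool coordinates, whose origin is the TCP and whose axes are the flange's). Camera axes: x right, y down, z forward; pixel columns grow to the right and rows downward; lengths in mm; the calibration is good to about 2 mm. A picture is of the moment at which its call begins: read the wrist's pose just before it. camera_model takes no time and is no camera call.
- robot.hand_in(): hands the job in; it is judged then, once.
The state is a dict: "time": time; "joint_pos": joint angles; "qd": joint speeds; "joint_torque": joint torques, N m; "ee_pos": TCP position; "eef_rot": TCP orientation; "contact_force": force on the tool from outside, world axes, zero at the start; "moment": the same for the moment, N m; "width": finger opening in mm; "grip_force": force on a finger pad.
Only numpy, scipy, OpenCV 4.12 (cv2) and the standard library are available. Lean on these libraries where they do the work, as an engineer would, in place of code of your own. Each camera call takes 0.05 s, during which the arm holds its last target. There are 200 camera calls.

## Working session

There is one attempt and no reset: what is moved stays moved. The work goes in short steps, Python scripts to look and compute and a tool call to move; the robot and the scene stay as the last step left them, time stands still between calls to the robot, and variables do not carry over. Pictures are saved under pics/ and viewed, at most 10 in all, crops included, and the job is handed in when it is done.

Besides the shell and the picture viewer there is one more tool, called after "Request:" as name(argument=value, ...) on one line, values as JSON. play_rows: Moves the arm, as the interface text tells. Shifts and turns lie within -1 to 1; 1 stands for 25 cm of shift or 60 degrees of turn. Its arguments: {"type":"object","properties":{"deltas":{"type":"array","items":{"type":"array"}}},"required":["deltas"]}

```bash
ls; mkdir -p pics; cat > h.py <<'E'
import numpy as np, cv2
from rig import get_obs, snapshot, camera_model, robot
from scipy.spatial.transform import Rotation as R
def cloud(name):
    o=get_obs(); im,d=snapshot(name); m=camera_model(name)
    K=np.array(m["mtx"]); v,u=np.mgrid[:400,:640]
    P=np.stack([(u-K[0,2])/K[0,0]*d,(v-K[1,2])/K[1,1]*d,d],-1)
    if "view" in m: T=np.linalg.inv(np.array(m["view"]))
    else:
        W=np.eye(4);W[:3,:3]=R.from_rotvec(o["eef_rot"]).as_matrix();W[:3,3]=o["ee_pos"];T=W@np.array(m["mount"])
    X=P@T[:3,:3].T+T[:3,3]; X[d==0]=np.nan
    return im,X
def save(n,im): cv2.imwrite("pics/"+n+".png",im[:,:,::-1])
E
python3 - <<'E'
from h import *
o=get_obs();print(o)
for n in("top","scene"):
    im,X=cloud(n);np.savez(n,im=im,X=X)
    save(n+"0",im)
print(camera_model("wrist")["mount"])
E
```

```text
pics
{'time': 0.0, 'joint_pos': array([-1.37393213,  0.46946405, -0.04859426,  1.53369923,  0.02411415,
        1.14101957, -0.08231539]), 'qd': array([-0.00069943, -0.0005332 , -0.00104158,  0.00097393, -0.00119427,
       -0.0009522 ,  0.00044146]), 'joint_torque': array([ 1.52297189e-04, -5.07964325e+01, -8.11428018e-02, -2.36156452e+01,
       -6.16343203e-02,  3.78867052e-02,  1.62264532e-04]), 'ee_pos': array([150.95034314, 657.23416982, 200.382005  ]), 'eef_rot': array([-0.3538274 , -3.12146331,  0.00314023]), 'contact_force': array([ 0.02412148,  0.67790703, -0.55272692]), 'moment': array([-0.00764258,  0.0188175 ,  0.02081487]), 'grip_force': 0.0, 'width': 86.91012710166069}
[[-2.22286792e-04 -9.57992109e-01 -2.86794471e-01  7.78512289e+01]
 [ 9.99999824e-01 -5.51711865e-05 -5.90782628e-04  7.32243741e-02]
 [ 5.50142305e-04 -2.86794552e-01  9.57991953e-01 -1.84840488e+02]
 [ 0.00000000e+00  0.00000000e+00  0.00000000e+00  1.00000000e+00]]
```

View pics/top0.png

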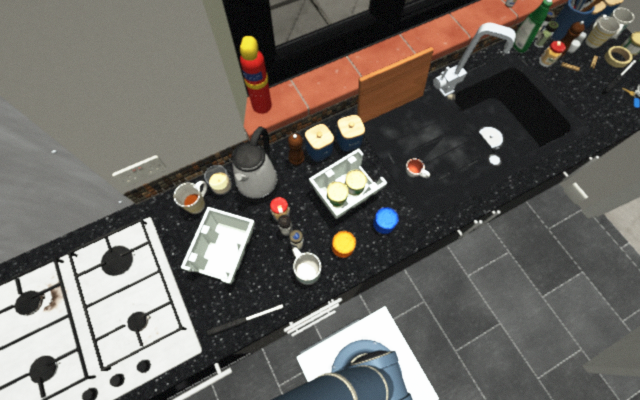

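View pics/scene0.png

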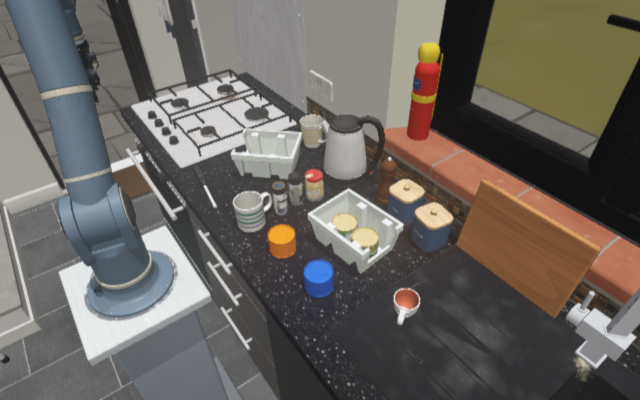

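```bash
cat > seg.py <<'E'
from h import *
def ortho(im,X,x0,x1,y0,y1,s=1.0):
    # image: rows = x decreasing downward, cols = y decreasing rightward
    A=np.zeros((int((x1-x0)/s),int((y1-y0)/s),3),np.uint8)
    f=np.isfinite(X[...,2]); P=X[f];c=im[f]
    o=np.argsort(P[:,2]);P=P[o];c=c[o]
    r=((x1-P[:,0])/s).astype(int);q=((y1-P[:,1])/s).astype(int)
    k=(r>=0)&(r<A.shape[0])&(q>=0)&(q<A.shape[1])
    for a,b,cc in zip(r[k],q[k],c[k]): A[a:a+3,b:b+3]=cc
    return A
if __name__=="__main__":
    d=np.load("top.npz");im,X=d["im"],d["X"]
    for n,(u,v) in dict(full=(347,184),empty=(218,245),tea=(319,140),sug=(350,127),mill=(296,148),ket=(255,165),mugp=(190,198),mug=(306,267),honey=(280,207),spa=(287,228),spb=(296,240),light=(262,313),esp=(416,168),orange=(344,244),blue=(386,221),e1=(300,350),e2=(460,270),e1b=(300,346),base=(375,360),worn=(240,320)).items():
        print(n,np.round(np.nanmedian(X[v-1:v+2,u-1:u+2].reshape(-1,3),0)))
    for n,(u,v) in dict(full=(347,184),empty=(218,245)).items():
        W=(im.min(-1)>120)&(im.max(-1).astype(int)-im.min(-1)<45)&(X[...,2]>86)&(X[...,2]<115)
        yy,xx=np.mgrid[:400,:640]; W&=np.hypot(xx-u,yy-v)<50
        P=X[W]; print(n,len(P),P[:,2].mean(),cv2.minAreaRect(P[:,:2].astype(np.float32)))
        c=cv2.minAreaRect(P[:,:2].astype(np.float32));print(np.round(cv2.boxPoints(c)))
E
python3 seg.py; python3 - <<'E'
from seg import *
d=np.load("top.npz");A=ortho(d["im"],d["X"],350,1000,-450,550,1.25)
save("ortho",A)
E
```

```text
full [ 557. -245.   59.]
empty [583. 236.   4.]
tea [ 732. -231.  101.]
sug [ 727. -353.  103.]
mill [ 738. -144.  113.]
ket [689.  15. 211.]
mugp [777. 255.  26.]
mug [376.   8.   7.]
honey [577.  -2.  86.]
spa [506.   8.  71.]
spb [448.   3. 103.]
light [312. 197.  12.]
esp [ 508. -513.   19.]
orange [ 376. -132.   54.]
blue [ 378. -295.   54.]
e1 [ 176.  171. -907.]
e2 [ 121. -845. -908.]
e1b [ 193.  163. -910.]
base [ 56. -11. 300.]
worn [323. 264.  21.]
full 779 95.76329040211844 ((599.0707397460938, -243.8286590576172), (253.6551971435547, 223.6912841796875), 4.993854999542236)
[[ 463. -143.]
 [ 482. -366.]
 [ 735. -344.]
 [ 716. -121.]]
empty 891 95.3454824731595 ((582.2655639648438, 241.3779296875), (224.60653686523438, 219.34445190429688), 44.97372055053711)
[[425. 240.]
 [580.  84.]
 [739. 243.]
 [584. 398.]]
```

View pics/ortho.png

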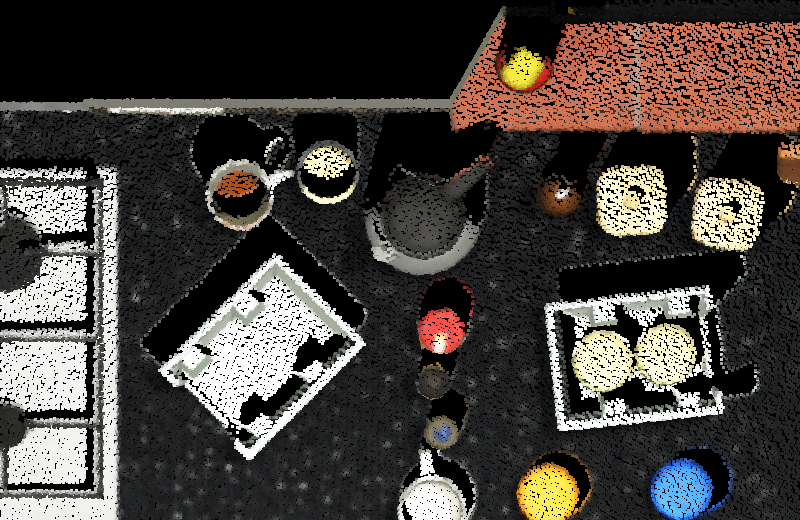

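Candidates in top view: a white bin at (347,184) with two beige tins (the full one), a white bin at (218,245) with nothing in it (the empty one), and the hob tray at (60,310), which is no bin. The orange can (344,244) and blue can (386,221) are look-alikes of the tins and get left alone. In the ortho view the full bin's centre is about (552,-244), with its cut-away on the right (yaw about 96°). The empty bin is about (553,220), with its cut-away lower left (yaw about -46°).

```bash
cat > plan.py <<'E'
import sys
from h import *
def head(): 
    o=get_obs(); M=R.from_rotvec(o["eef_rot"]).as_matrix(); return o["ee_pos"],M,np.degrees(np.arctan2(M[1,1],M[0,1]))
def plan(tx,ty,tz,hd,n,arc=None):
    """n rows from measured pose to target; hd = target heading of tool y (deg)"""
    p,M,h0=head(); p=p.copy(); turn=(h0-hd+180)%360-180  # +spin = clockwise
    t=np.array([tx,ty,tz],float); rows=[]
    h=h0
    for i in range(n):
        d=(t-p)/n; a=np.radians(h)
        ex=np.array([-np.sin(a),np.cos(a),0]); ey=np.array([np.cos(a),np.sin(a),0])
        rows.append([[round(float(v),3) for v in (d@ex/250,d@ey/250,-d[2]/250)],round(turn/n/60,3)])
        h-=turn/n
    print("at",p.round(1),"h",round(h0,1),"tilt",np.degrees(np.arccos(-M[2,2])).round(2))
    for r in rows: print(r)
    return rows
if __name__=="__main__": 
    a=list(map(float,sys.argv[1:])); plan(a[0],a[1],a[2],a[3],int(a[4]))
E
python3 plan.py 450 200 320 20 12
```

```text
at [151.  657.3 200.5] h 77.1 tilt 0.1
[[-0.131, -0.126, -0.04], np.float64(0.079)]
[[-0.141, -0.115, -0.04], np.float64(0.079)]
[[-0.15, -0.103, -0.04], np.float64(0.079)]
[[-0.158, -0.09, -0.04], np.float64(0.079)]
[[-0.165, -0.077, -0.04], np.float64(0.079)]
[[-0.171, -0.063, -0.04], np.float64(0.079)]
[[-0.176, -0.048, -0.04], np.float64(0.079)]
[[-0.179, -0.034, -0.04], np.float64(0.079)]
[[-0.181, -0.019, -0.04], np.float64(0.079)]
[[-0.182, -0.003, -0.04], np.float64(0.079)]
[[-0.182, 0.012, -0.04], np.float64(0.079)]
[[-0.18, 0.027, -0.04], np.float64(0.079)]
```

Request:
play_rows(deltas=[[[-0.131,-0.126,-0.04],0.079,100],[[-0.141,-0.115,-0.04],0.079,100],[[-0.15,-0.103,-0.04],0.079,100],[[-0.158,-0.09,-0.04],0.079,100],[[-0.165,-0.077,-0.04],0.079,100],[[-0.171,-0.063,-0.04],0.079,100],[[-0.176,-0.048,-0.04],0.079,100],[[-0.179,-0.034,-0.04],0.079,100],[[-0.181,-0.019,-0.04],0.079,100],[[-0.182,-0.003,-0.04],0.079,100],[[-0.182,0.012,-0.04],0.079,100],[[-0.18,0.027,-0.04],0.079,100]])

```text
time: 1.6
ee_pos: [450.8, 199.5, 321.5]
eef_rot: [-1.801, -2.574, 0.0]
contact_force: [0.4, 0.3, -0.2]
width: 86.7
grip_force: 0.0
```

```bash
python3 plan.py 554 -240 330 6.5 12
```

```text
at [450.8 199.5 321.5] h 20.0 tilt 0.03
[[-0.149, -0.018, -0.003], np.float64(0.019)]
[[-0.15, -0.015, -0.003], np.float64(0.019)]
[[-0.15, -0.012, -0.003], np.float64(0.019)]
[[-0.15, -0.009, -0.003], np.float64(0.019)]
[[-0.15, -0.006, -0.003], np.float64(0.019)]
[[-0.15, -0.003, -0.003], np.float64(0.019)]
[[-0.15, -0.0, -0.003], np.float64(0.019)]
[[-0.15, 0.003, -0.003], np.float64(0.019)]
[[-0.15, 0.006, -0.003], np.float64(0.019)]
[[-0.15, 0.009, -0.003], np.float64(0.019)]
[[-0.15, 0.012, -0.003], np.float64(0.019)]
[[-0.15, 0.015, -0.003], np.float64(0.019)]
```

Request:
play_rows(deltas=[[[-0.149,-0.018,-0.003],0.019,100],[[-0.15,-0.015,-0.003],0.019,100],[[-0.15,-0.012,-0.003],0.019,100],[[-0.15,-0.009,-0.003],0.019,100],[[-0.15,-0.006,-0.003],0.019,100],[[-0.15,-0.003,-0.003],0.019,100],[[-0.15,0.0,-0.003],0.019,100],[[-0.15,0.003,-0.003],0.019,100],[[-0.15,0.006,-0.003],0.019,100],[[-0.15,0.009,-0.003],0.019,100],[[-0.15,0.012,-0.003],0.019,100],[[-0.15,0.015,-0.003],0.019,100]])

```text
time: 3.1
ee_pos: [554.5, -238.5, 329.9]
eef_rot: [-2.092, -2.343, 0.0]
contact_force: [0.7, -0.2, -0.3]
width: 86.7
grip_force: 0.0
```

```bash
cat > fit.py <<'E'
from seg import *
from scipy.optimize import minimize
def rimmodel(x0=-15,zoff=0):
    # top-of-rim samples (own frame): 2 long walls, back end, 2 shoulders
    g=[]
    for y in(-75.5,75.5): g+= [(x,y) for x in np.arange(-100,101,3)]
    g+=[(99.5,y) for y in np.arange(-75,76,3)]
    for s in(-1,1): g+=[(-99.5,s*y) for y in np.arange(56,76,3)]
    return np.array(g)
def fitbin(im,X,c,yaw,z=100,r=150,tol=7):
    W=(im.min(-1)>90)&(im.max(-1).astype(int)-im.min(-1)<45)&(abs(X[...,2]-z)<tol)
    P=X[W]; P=P[np.hypot(P[:,0]-c[0],P[:,1]-c[1])<r]
    from scipy.spatial import cKDTree
    T=cKDTree(P[:,:2]); G=rimmodel()
    def f(v):
        a=v[2]; Q=G@np.array([[np.cos(a),np.sin(a)],[-np.sin(a),np.cos(a)]])+v[:2]
        d1=np.minimum(T.query(Q)[0],15); d2=np.minimum(cKDTree(Q).query(P[:,:2])[0],15)
        return d1.mean()+d2.mean()
    best=min((minimize(f,[c[0]+dx,c[1]+dy,np.radians(yaw+da)],method="Nelder-Mead",options=dict(initial_simplex=[[c[0]+dx,c[1]+dy,np.radians(yaw+da)],[c[0]+dx+8,c[1]+dy,np.radians(yaw+da)],[c[0]+dx,c[1]+dy+8,np.radians(yaw+da)],[c[0]+dx,c[1]+dy,np.radians(yaw+da+6)]])) for dx,dy,da in((0,0,0),(8,0,5),(-8,0,-5),(0,8,5),(0,-8,-5))),key=lambda r:r.fun)
    print("bin",best.x[:2].round(1),"yaw",np.degrees(best.x[2]).round(1),"cost",round(best.fun,2),"n",len(P),"z",np.median(P[:,2]).round(1))
    return best
E
python3 - <<'E'
from fit import *
d=np.load("top.npz");fitbin(d["im"],d["X"],(552,-244),96.5);fitbin(d["im"],d["X"],(553,220),-46)
im,X=cloud("wrist");save("w1",im);np.savez("w1",im=im,X=X)
fitbin(im,X,(552,-244),96.5); fitbin(im,X,(552,-244),-83.5)
E
```

```text
bin [ 552.5 -241.3] yaw 96.5 cost 4.09 n 487 z 98.3
bin [555.5 222.7] yaw -45.3 cost 3.95 n 581 z 98.2
bin [ 553.3 -244.6] yaw 96.3 cost 3.34 n 2633 z 101.4
bin [ 553.2 -243.8] yaw -83.8 cost 7.5 n 2633 z 101.4
```

View pics/w1.png

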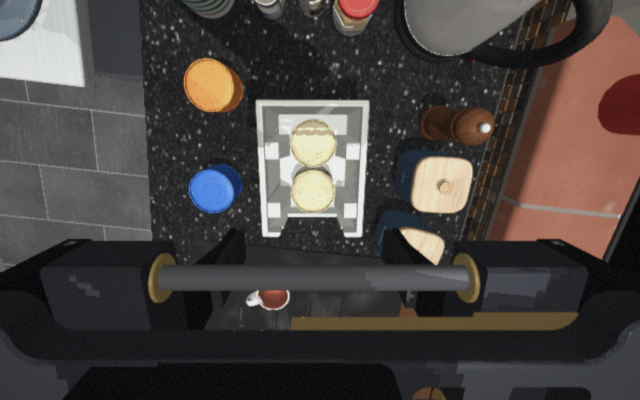

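```bash
python3 - <<'E'
from h import *
t=np.load("top.npz"); w=np.load("w1.npz")
im,X=w["im"],w["X"]
hsv=cv2.cvtColor(im,cv2.COLOR_RGB2HSV)
def box(n,m):
    P=X[m]; print(n,len(P),"x",np.percentile(P[:,0],[2,98]).round(),"y",np.percentile(P[:,1],[2,98]).round(),"z",np.median(P[:,2]).round())
H,S=hsv[...,0],hsv[...,1]
reg=lambda a,b,c,d:(np.mgrid[:400,:640][1]>=a)&(np.mgrid[:400,:640][1]<b)&(np.mgrid[:400,:640][0]>=c)&(np.mgrid[:400,:640][0]<d)
z=X[...,2]
box("orange",reg(170,255,50,120)&(z>52)&(z<66))
box("blue",reg(180,255,160,220)&(z>52)&(z<66))
box("tea",reg(390,480,140,225)&(z>110)&(z<130))
box("tea90",reg(390,480,140,225)&(z>20)&(z<130))
box("sug",reg(370,450,226,240)&(z>20)&(z<130))
# front edge
pts=[]
for r in range(0,225,5):
    row=X[r]; ok=np.isfinite(row[:,2])&(abs(row[:,2])<8)&(np.arange(640)<260)
    if ok.any(): i=np.argmax(ok); pts.append(row[i,:2])
pts=np.array(pts); b=np.polyfit(pts[:,1],pts[:,0],1); 
k=abs(pts[:,0]-np.polyval(b,pts[:,1]))<8; b=np.polyfit(pts[k,1],pts[k,0],1)
print("front edge w: slope deg",np.degrees(np.arctan(b[0])),"x at y=-244",np.polyval(b,-244),k.sum())
im,X=t["im"],t["X"]; T=(abs(X[...,2])<8)&(X[...,0]<500)
pts=[]
for y in np.arange(-420,160,20):
    m=T&(abs(X[...,1]-y)<8)
    if m.sum()>10: pts.append((X[...,0][m].min(),y))
pts=np.array(pts);b=np.polyfit(pts[:,1],pts[:,0],1);k=abs(pts[:,0]-np.polyval(b,pts[:,1]))<8;b=np.polyfit(pts[k,1],pts[k,0],1)
print("top",np.degrees(np.arctan(b[0])),np.polyval(b,-244),k.sum())
E
```

```text
orange 2076 x [349. 417.] y [-170. -103.] z 57.0
blue 1534 x [354. 423.] y [-338. -270.] z 57.0
tea 158 x [742. 759.] y [-250. -173.] z 118.0
tea90 4346 x [708. 862.] y [-321. -199.] z 103.0
sug 593 x [691. 767.] y [-365. -317.] z 100.0
front edge w: slope deg -36.36354876039865 x at y=-244 205.55237453362747 4
top -16.702868449468514 199.245781940572 1<stdin>:28: RankWarning: Polyfit may be poorly conditioned
```

```bash
cat > path.py <<'E'
from plan import head
from h import *
import json
def path(way,g=100,start=None):
    """way: list of (x,y,z,heading,nrows). prints rows for play_rows"""
    if start is None: p,M,h=head(); print("at",p.round(1),round(h,1))
    else: p,h=np.array(start[:3],float),start[3]
    rows=[]
    for x,y,z,hd,n in way:
        d=(np.array([x,y,z])-p)/n; t=((h-hd+180)%360-180)/n
        for i in range(n):
            a=np.radians(h); ex=np.array([-np.sin(a),np.cos(a),0]); ey=np.array([np.cos(a),np.sin(a),0])
            rows.append([[round(float(v),3) for v in (d@ex/250,d@ey/250,-d[2]/250)],round(float(t)/60,3),g]); h-=t
        p=np.array([x,y,z],float)
    for i in range(0,len(rows),12): print(json.dumps(rows[i:i+12]))
    return (*p,h)
E
python3 - <<'E'
from path import *
path([(555,-259.5,180,6.3,5),(555,-259.5,86,6.3,5)])
w=np.load("w1.npz");X=w["X"]
p=[]
for r in range(90,225,3):
    z=X[r,100:260,2]; i=np.argmax(z>-30)
    p.append(X[r,100+i+1,:2]); 
p=np.array(p);print(p[::8].round(0));
E
```

```text
at [ 554.  -244.5  330. ] 6.1
[[[-0.012, -0.0, 0.12], -0.001, 100], [[-0.012, -0.0, 0.12], -0.001, 100], [[-0.012, -0.0, 0.12], -0.001, 100], [[-0.012, -0.0, 0.12], -0.001, 100], [[-0.012, -0.0, 0.12], -0.001, 100], [[0.0, 0.0, 0.075], 0.0, 100], [[0.0, 0.0, 0.075], 0.0, 100], [[0.0, 0.0, 0.075], 0.0, 100], [[0.0, 0.0, 0.075], 0.0, 100], [[0.0, 0.0, 0.075], 0.0, 100]]
[[ 254. -153.]
 [ 254. -193.]
 [ 253. -235.]
 [ 255. -278.]
 [ 254. -324.]
 [ 253. -373.]]
```

```bash
python3 - <<'E'
from fit import *
im,X=cloud("wrist"); fitbin(im,X,(552,-244),96.5)
from path import *
path([(555,-257,180,6.4,5),(555,-257,86,6.4,5)])
E
```

```text
bin [ 553.5 -245. ] yaw 96.2 cost 3.34 n 2637 z 101.5
at [ 553.4 -242.3  329.9] 6.1
[[[-0.012, -0.0, 0.12], -0.001, 100], [[-0.012, -0.0, 0.12], -0.001, 100], [[-0.012, -0.0, 0.12], -0.001, 100], [[-0.012, -0.0, 0.12], -0.001, 100], [[-0.012, -0.0, 0.12], -0.001, 100], [[0.0, 0.0, 0.075], 0.0, 100], [[0.0, 0.0, 0.075], 0.0, 100], [[0.0, 0.0, 0.075], 0.0, 100], [[0.0, 0.0, 0.075], 0.0, 100], [[0.0, 0.0, 0.075], 0.0, 100]]
```

Request:
play_rows(deltas=[[[-0.014,0,0.12],-0.001,100],[[-0.014,0,0.12],0,100],[[-0.014,0,0.12],0,100],[[-0.014,0,0.12],0,100],[[-0.014,0.002,0.12],0,100],[[0,0.002,0.075],0,100],[[0,0.002,0.075],0,100],[[0,0.002,0.075],0,100],[[0,0,0.075],0,100],[[0,0,0.075],0,100],[[0,0,0],0,100]])

```text
time: 4.58
ee_pos: [557.4, -254.3, 84.8]
eef_rot: [-2.089, -2.343, 0.002]
contact_force: [1.0, 0.5, 0.3]
width: 86.7
grip_force: 0.0
```

```bash
python3 - <<'E'
from path import *
p,M,h=head(); print(p,h,get_obs()["contact_force"])
# turn: yaw 96->~50 after 22deg play
def T(psi,cx,cy): a=np.radians(psi); return cx-15*np.cos(a),cy-15*np.sin(a)
way=[(p[0],p[1],86,h-22,4)]
for i,psi in enumerate(np.arange(91,9,-5)):
    f=min(1,(i+1)/8); x,y=T(psi,553.5-3.5*f,-245+20*f); way.append((x,y,86,psi-90-22,1))
path(way)
E
```

```text
[ 557.36514814 -254.25747609   84.84166218] 6.556957192631262 [0.99389448 0.48365788 0.28012083]
at [ 557.4 -254.3   84.8] 6.6
[[[0.0, 0.0, -0.001], 0.092, 100], [[0.0, 0.0, -0.001], 0.092, 100], [[0.0, 0.0, -0.001], 0.092, 100], [[0.0, 0.0, -0.001], 0.092, 100], [[-0.017, -0.012, -0.0], 0.093, 100], [[0.007, -0.01, -0.0], 0.083, 100], [[0.006, -0.011, -0.0], 0.083, 100], [[0.006, -0.012, -0.0], 0.083, 100], [[0.005, -0.012, -0.0], 0.083, 100], [[0.005, -0.013, -0.0], 0.083, 100], [[0.004, -0.013, -0.0], 0.083, 100], [[0.003, -0.014, -0.0], 0.083, 100]]
[[[-0.002, -0.005, -0.0], 0.083, 100], [[-0.002, -0.005, -0.0], 0.083, 100], [[-0.002, -0.005, -0.0], 0.083, 100], [[-0.002, -0.005, -0.0], 0.083, 100], [[-0.002, -0.005, -0.0], 0.083, 100], [[-0.002, -0.005, -0.0], 0.083, 100], [[-0.002, -0.005, -0.0], 0.083, 100], [[-0.002, -0.005, -0.0], 0.083, 100], [[-0.002, -0.005, -0.0], 0.083, 100]]
```

Request:
play_rows(deltas=[[[-0.01,0,0],0.092,100],[[-0.01,0,0],0.092,100],[[0,0,0],0.092,100],[[0,0,0],0.092,100],[[0,-0.012,0],0.083,100],[[0.007,-0.01,0],0.083,100],[[0.006,-0.011,0],0.083,100]])

```text
time: 5.45
ee_pos: [552.9, -254.2, 87.4]
eef_rot: [2.728, 1.556, 0.002]
contact_force: [0.2, -0.1, -1.4]
width: 86.9
grip_force: 0.0
```

```bash
python3 - <<'E'
from fit import *
from path import head
im,X=cloud("top"); fitbin(im,X,(552,-244),90); print(head()[0],head()[2],get_obs()["contact_force"],get_obs()["moment"])
E
```

```text
bin [ 553.7 -242.4] yaw 96.1 cost 12.82 n 181 z 98.7
[ 552.63134903 -253.73249809   87.21797623] -30.70113378735213 [-0.74356126  1.02113113 -0.38901854] [-0.08972374  0.0343059   0.03124789]
```

```bash
python3 - <<'E'
from path import *
p,M,h=head()
path([(p[0],p[1],180,h,3),(480,-205,330,6.2,5),(480,-205,330,6.2,1)])
E
```

```text
at [ 552.6 -253.7   87.2] -30.7
[[[0.0, 0.0, -0.124], 0.0, 100], [[0.0, 0.0, -0.124], 0.0, 100], [[0.0, 0.0, -0.124], 0.0, 100], [[0.004, -0.07, -0.12], -0.123, 100], [[0.013, -0.069, -0.12], -0.123, 100], [[0.022, -0.067, -0.12], -0.123, 100], [[0.03, -0.063, -0.12], -0.123, 100], [[0.038, -0.059, -0.12], -0.123, 100], [[0.0, 0.0, -0.0], 0.0, 100]]
```

Request:
play_rows(deltas=[[[0,0,-0.124],0,100],[[0,0,-0.124],0,100],[[0,0,-0.124],0,100],[[0.004,-0.07,-0.12],-0.123,50],[[0.013,-0.069,-0.12],-0.123,25],[[0.022,-0.067,-0.12],-0.123,25],[[0.03,-0.063,-0.12],-0.123,25],[[0.038,-0.059,-0.12],-0.123,25],[[0,0,0],0,25],[[0,0,0],0,25]])

```text
time: 6.75
ee_pos: [479.4, -205.3, 329.4]
eef_rot: [-2.094, -2.342, -0.001]
contact_force: [-0.0, -0.0, 0.5]
width: 26.3
grip_force: 0.0
```

```bash
python3 - <<'E'
from fit import *
from path import *
im,X=cloud("wrist"); b=fitbin(im,X,(553,-245),96.2).x; print(get_obs()["width"])
a=b[2]; c,s=np.cos(a),np.sin(a); t=b[:2]+np.array([72*c-75.5*s,72*s+75.5*c]); print("grasp",t); hd=np.degrees(a)-90
path([(*t,150,hd,5),(*t,150,hd,1),(*t,90,hd,5),(*t,90,hd,1)],25)
E
```

```text
bin [ 552.  -244.3] yaw 96.3 cost 4.37 n 2246 z 101.5
24.71081311348958
grasp [ 469.15084766 -180.9154794 ]
at [ 479.2 -205.2  328.9] 6.4
[[[0.02, -0.006, 0.143], 0.001, 25], [[0.02, -0.006, 0.143], 0.001, 25], [[0.02, -0.006, 0.143], 0.001, 25], [[0.02, -0.006, 0.143], 0.001, 25], [[0.02, -0.006, 0.143], 0.001, 25], [[0.0, 0.0, -0.0], 0.0, 25], [[0.0, 0.0, 0.048], 0.0, 25], [[0.0, 0.0, 0.048], 0.0, 25], [[0.0, 0.0, 0.048], 0.0, 25], [[0.0, 0.0, 0.048], 0.0, 25], [[0.0, 0.0, 0.048], 0.0, 25], [[0.0, 0.0, -0.0], 0.0, 25]]
```

Request:
play_rows(deltas=[[[0.02,-0.006,0.143],0,25],[[0.02,-0.006,0.143],0,25],[[0.02,-0.006,0.143],0,25],[[0.02,-0.006,0.143],0,25],[[0.02,-0.006,0.143],0,25],[[0,0,0],0,25],[[0,0,0.048],0,25],[[0,0,0.048],0,25],[[0,0,0.048],0,25],[[0,0,0.048],0,25],[[0,0,0.048],0,25],[[0,0,0],0,25]])

```text
time: 8.3
ee_pos: [468.4, -181.0, 89.9]
eef_rot: [-2.092, -2.341, 0.002]
contact_force: [-0.5, 0.2, -0.2]
width: 21.8
grip_force: 0.0
```

Request:
play_rows(deltas=[[[0,0,0],0,15],[[0,0,0],0,14],[[0,0,0],0,14],[[0,0,0],0,14]])

```text
time: 8.8
ee_pos: [469.3, -181.2, 91.1]
eef_rot: [2.093, 2.343, 0.001]
contact_force: [0.1, -0.0, -0.1]
width: 12.0
grip_force: 0.0
```

```bash
python3 - <<'E'
from path import *
o=get_obs();print(o["width"],o["contact_force"],o["moment"],o["grip_force"])
p,M,h=head()
way=[]
C=np.array([552.5,-244.6])
for i,psi in enumerate(np.arange(92.3,-4,-4)):
    f=min(1,(i+1)/8); a=np.radians(psi);c,s=np.cos(a),np.sin(a)
    t=C+f*np.array([-2,20])+np.array([72*c-75.5*s,72*s+75.5*c]); way.append((*t,p[2],psi-90,1))
path(way,14,(469.1,-181,p[2],6.3))
E
```

```text
12.04648015936676 [ 0.09738441 -0.0048158  -0.13869303] [-0.09085757  0.02055318  0.04005199] 0.0
[[[0.029, 0.023, -0.0], 0.067, 14], [[0.03, 0.02, -0.0], 0.067, 14], [[0.03, 0.02, -0.0], 0.067, 14], [[0.03, 0.019, -0.0], 0.067, 14], [[0.03, 0.018, -0.0], 0.067, 14], [[0.03, 0.017, -0.0], 0.067, 14], [[0.03, 0.017, -0.0], 0.067, 14], [[0.029, 0.016, -0.0], 0.067, 14], [[0.02, 0.021, -0.0], 0.067, 14], [[0.02, 0.021, -0.0], 0.067, 14], [[0.02, 0.021, -0.0], 0.067, 14], [[0.02, 0.021, -0.0], 0.067, 14]]
[[[0.02, 0.021, -0.0], 0.067, 14], [[0.02, 0.021, -0.0], 0.067, 14], [[0.02, 0.021, -0.0], 0.067, 14], [[0.02, 0.021, -0.0], 0.067, 14], [[0.02, 0.021, -0.0], 0.067, 14], [[0.02, 0.021, -0.0], 0.067, 14], [[0.02, 0.021, -0.0], 0.067, 14], [[0.02, 0.021, -0.0], 0.067, 14], [[0.02, 0.021, -0.0], 0.067, 14], [[0.02, 0.021, -0.0], 0.067, 14], [[0.02, 0.021, -0.0], 0.067, 14], [[0.02, 0.021, -0.0], 0.067, 14]]
[[[0.02, 0.021, -0.0], 0.067, 14]]
```

Request:
play_rows(deltas=[[[0.029,0.022,0],0.067,14],[[0.03,0.02,0],0.067,14],[[0.03,0.02,0],0.067,14],[[0.03,0.019,0],0.067,14],[[0.03,0.018,0],0.067,14],[[0.03,0.017,0],0.067,14],[[0.03,0.017,0],0.067,14],[[0.029,0.016,0],0.067,14],[[0.02,0.021,0],0.067,14],[[0.02,0.021,0],0.067,14],[[0.02,0.021,0],0.067,14],[[0.02,0.021,0],0.067,14]])

```text
time: 10.3
ee_pos: [542.0, -121.1, 90.9]
eef_rot: [-2.869, -1.28, -0.0]
contact_force: [-0.2, -0.4, 0.6]
width: 12.2
grip_force: 0.0
```

```bash
python3 - <<'E'
from fit import *
o=get_obs();print(o["width"],o["contact_force"],o["moment"],o["ee_pos"])
im,X=cloud("wrist"); b=fitbin(im,X,(550,-225),50)
im2,X2=cloud("scene"); save("mid",np.hstack([cv2.resize(im[:,120:520],(400,400)),im2[100:300,230:430].repeat(2,0).repeat(2,1)]))
E
```

```text
12.220329396580896 [-0.20671616 -0.40690591  0.60628523] [-0.09015667  0.087659   -0.00430834] [ 542.03706008 -121.09075866   90.89960498]
bin [ 553.6 -242.5] yaw 97.1 cost 11.88 n 3259 z 101.4
```

View pics/mid.png

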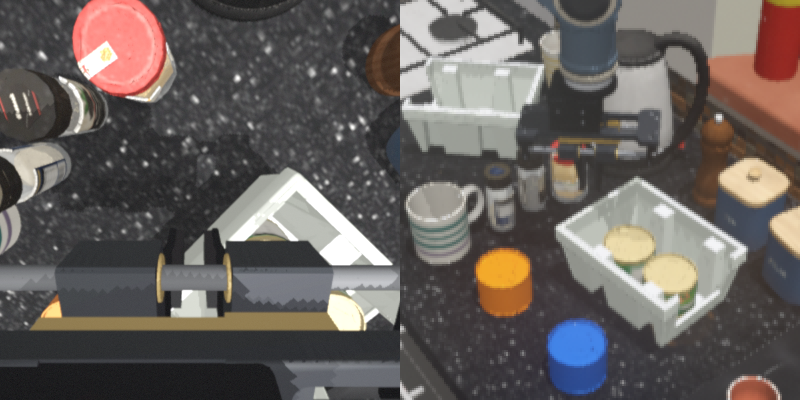

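```bash
python3 - <<'E'
from fit import *
print(robot.tcp_to_tips,[a for a in dir(robot) if a[0]!='_'])
o=get_obs();p=o["ee_pos"]
for n in("scene","top"):
    m=camera_model(n);K=np.array(m["mtx"]);V=np.array(m["view"])
    for dz in(0,-14):
        q=V@np.append(p+[0,0,dz],1);q=K@q[:3];print(n,dz,q[:2]/q[2])
im,X=cloud("top"); im2,X2=cloud("scene")
for b in [(552,-244,96),(550,-225,50),(552,-240,75)]: fitbin(im2,X2,b[:2],b[2]);fitbin(im,X,b[:2],b[2])
save("mid2",np.hstack([im2[80:300,200:420].repeat(2,0).repeat(2,1)[:440],im[110:310,200:380].repeat(2,0).repeat(2,1)[:400].copy().__class__((440,360,3),np.uint8)*0+cv2.resize(im[110:310,200:380],(360,440))]))
E
```

```text
14.0 ['MotionError', 'hand_in', 'tcp_to_tips']
scene 0 [324.73375245 198.65536225]
scene -14 [324.79068413 202.31178347]
top 0 [316.85697222 199.23560805]
top -14 [316.83833323 200.83390937]
bin [ 549.1 -248. ] yaw 96.2 cost 3.88 n 722 z 98.7
bin [ 552.8 -241.5] yaw 96.1 cost 8.15 n 336 z 98.6
bin [ 549.1 -248. ] yaw 96.2 cost 3.88 n 722 z 98.7
bin [ 552.8 -241.5] yaw 96.1 cost 8.15 n 336 z 98.6
bin [ 549.1 -248. ] yaw 96.2 cost 3.88 n 722 z 98.7
bin [ 552.8 -241.5] yaw 96.1 cost 8.15 n 336 z 98.6
```

View pics/mid2.png

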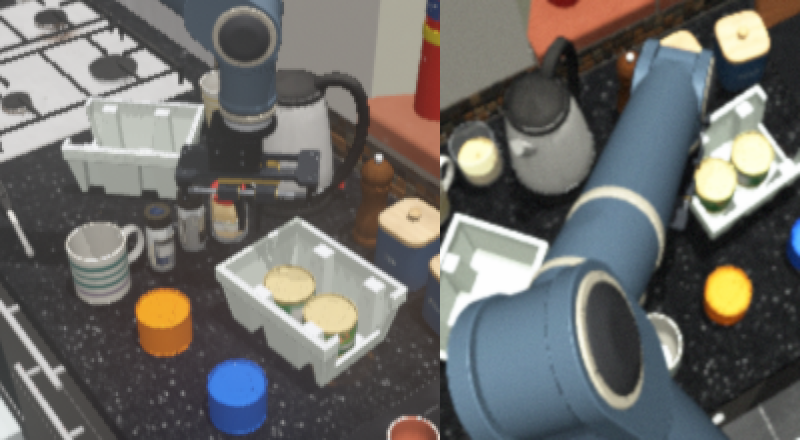

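```bash
python3 - <<'E'
from fit import *
d=np.load("scene.npz");fitbin(d["im"],d["X"],(552,-244),96)
im2,X2=cloud("scene");fitbin(im2,X2,(552,-244),96)
df=np.abs(im2.astype(int)-d["im"]).sum(-1)[180:280,300:410]; print("diff px in bin region",(df>90).sum(), np.argwhere(df>90).min(0)+[180,300],np.argwhere(df>90).max(0)+[180,300])
p=get_obs()["ee_pos"]
dark=im2.max(-1)<90
m=dark&(np.hypot(X2[...,0]-p[0],X2[...,1]-p[1])<45)&(X2[...,2]>15)
P=X2[m];print("dark pts near tcp",len(P),"z pct",np.percentile(P[:,2],[0,2,10,50,90]).round()); print(P[P[:,2]<np.percentile(P[:,2],15)].mean(0).round())
im,X=cloud("wrist")
print("wrist K",camera_model("wrist")["mtx"][0][0])
for u,v in [(296,230),(335,230),(315,245),(296,240),(335,240),(300,250),(330,250),(315,290),(315,300)]: print((u,v),X[v,u].round(0),im[v,u])
E
```

```text
bin [ 548.8 -246.8] yaw 96.8 cost 3.88 n 727 z 98.5
bin [ 548.5 -247.1] yaw 96.4 cost 3.87 n 722 z 98.7
diff px in bin region 258 [180 304] [214 350]
dark pts near tcp 1376 z pct [112. 129. 191. 280. 372.]
[ 530. -135.  165.]
wrist K 280.32650185514734
(296, 230) [ 503. -138.    1.] [33 34 35]
(335, 230) [ 559. -122.  117.] [30 30 30]
(315, 245) [ 512. -158.   19.] [162 164 157]
(296, 240) [ 541. -107.  129.] [44 44 44]
(335, 240) [ 559. -121.  132.] [31 31 33]
(300, 250) [ 543. -109.  141.] [45 44 45]
(330, 250) [ 555. -121.  140.] [44 42 44]
(315, 290) [ 560. -102.  200.] [175 177 171]
(315, 300) [ 481. -192.   44.] [219 222 213]
```

```bash
python3 - <<'E'
from fit import *
im,X=cloud("scene")
for v in range(180,206,2): print(v,[(int(X[v,u,0]),int(X[v,u,1]),int(X[v,u,2]),int(im[v,u].mean())) for u in range(312,334,3)])
im,X=cloud("wrist")
print()
for v in range(212,250,4): print(v,[(int(X[v,u,0]),int(X[v,u,1]),int(X[v,u,2])) if X[v,u,2]==X[v,u,2] else 0 for u in range(290,345,6)])
print(get_obs()["ee_pos"],get_obs()["width"])
E
```

```text
180 [(495, -130, 187, 76), (501, -135, 187, 70), (505, -143, 190, 56), (531, -119, 163, 58), (654, 35, 7, 54), (524, -157, 190, 59), (531, -161, 189, 59), (537, -166, 190, 60)]
182 [(567, -20, 76, 111), (572, -30, 80, 111), (522, -118, 159, 51), (527, -125, 161, 61), (652, 33, 1, 62), (540, -135, 162, 56), (546, -141, 162, 52), (659, -6, 23, 56)]
184 [(566, -21, 69, 154), (576, -23, 66, 167), (521, -119, 153, 55), (528, -123, 153, 62), (648, 28, -2, 68), (540, -135, 154, 56), (545, -142, 156, 51), (659, -6, 15, 59)]
186 [(565, -23, 64, 148), (572, -29, 63, 163), (520, -120, 147, 71), (527, -125, 147, 58), (641, 19, -1, 67), (542, -133, 145, 57), (546, -141, 148, 52), (659, -6, 6, 57)]
188 [(566, -20, 53, 139), (572, -28, 55, 143), (521, -118, 138, 98), (527, -124, 140, 56), (634, 8, 0, 68), (540, -135, 140, 57), (649, -3, 1, 58), (656, -11, 2, 57)]
190 [(566, -21, 45, 140), (571, -29, 48, 145), (582, -30, 43, 156), (528, -123, 131, 56), (626, -1, 2, 76), (541, -134, 132, 57), (643, -11, 0, 60), (650, -18, 1, 62)]
192 [(567, -18, 35, 151), (575, -24, 35, 150), (584, -26, 31, 147), (52
[... 2178 characters left out ...]
 -155, 2), (517, -159, 1), (554, -119, 123), (557, -121, 124), (560, -122, 126), (555, -139, 91)]
240 [(539, -104, 130), (541, -107, 128), (543, -110, 127), (504, -154, 2), (509, -158, 2), (519, -156, 19), (553, -119, 128), (556, -121, 128), (560, -122, 132), (554, -139, 96)]
244 [(540, -104, 136), (541, -107, 133), (543, -110, 133), (501, -158, 1), (508, -159, 8), (521, -154, 35), (553, -119, 133), (556, -121, 133), (559, -122, 136), (553, -140, 100)]
248 [(540, -105, 141), (541, -108, 137), (543, -110, 138), (498, -161, 2), (511, -156, 27), (523, -151, 50), (553, -118, 138), (555, -121, 137), (559, -121, 141), (561, -124, 140)]
[ 541.47747885 -121.35571462   90.96337215] 12.349175740334884
```

```bash
python3 - <<'E'
from path import *
p,M,h=head()
s=path([(p[0],p[1],115,h,2),(469.3,-181,115,6.3,8),(469.3,-181,115,6.3,1)],25)
path([(469.3,-181,53,6.3,5)],25,s)
E
```

```text
at [ 541.5 -121.4   91. ] -41.8
[[[0.0, 0.0, -0.048], 0.0, 25], [[0.0, 0.0, -0.048], 0.0, 25], [[-0.046, -0.007, -0.0], -0.1, 25], [[-0.045, -0.012, -0.0], -0.1, 25], [[-0.044, -0.017, -0.0], -0.1, 25], [[-0.042, -0.021, -0.0], -0.1, 25], [[-0.039, -0.025, -0.0], -0.1, 25], [[-0.037, -0.029, -0.0], -0.1, 25], [[-0.033, -0.033, -0.0], -0.1, 25], [[-0.03, -0.036, -0.0], -0.1, 25], [[0.0, 0.0, -0.0], 0.0, 25]]
[[[0.0, 0.0, 0.05], 0.0, 25], [[0.0, 0.0, 0.05], 0.0, 25], [[0.0, 0.0, 0.05], 0.0, 25], [[0.0, 0.0, 0.05], 0.0, 25], [[0.0, 0.0, 0.05], 0.0, 25]]
```

The depth readings from both cameras put the fingertips about 25 mm above the reported TCP, not 14 mm below it, so the fingers passed over the rim without touching and the bin hasn't moved. I'll go back and descend 38 mm lower.

Request:
play_rows(deltas=[[[0,0,-0.048],0,25],[[0,0,-0.048],0,25],[[-0.046,-0.007,0],-0.1,25],[[-0.045,-0.012,0],-0.1,25],[[-0.044,-0.017,0],-0.1,25],[[-0.042,-0.021,0],-0.1,25],[[-0.039,-0.025,0],-0.1,25],[[-0.037,-0.029,0],-0.1,25],[[-0.033,-0.033,0],-0.1,25],[[-0.03,-0.036,0],-0.1,25],[[0,0,0],0,25],[[0,0,0],0,25]])

```text
time: 12.2
ee_pos: [470.3, -180.7, 115.4]
eef_rot: [2.099, 2.337, 0.001]
contact_force: [0.1, 0.7, -0.8]
width: 21.6
grip_force: 0.0
```

```bash
cat > tips.py <<'E'
from h import *
def tips(im,X):
    o=get_obs();M=R.from_rotvec(o["eef_rot"]).as_matrix(); L=(X-o["ee_pos"])@M
    k=(abs(L[...,0])<25)&(abs(L[...,1])<60)&(L[...,2]<0)&(L[...,2]>-60)&(im.max(-1)<110)
    for s in(-1,1):
        q=L[k&(s*L[...,1]>0)]; t=q[q[:,2]>np.percentile(q[:,2],80)]; print("finger",s,"tip tool z",np.percentile(q[:,2],98).round(1),"xy",t[:,:2].mean(0).round(1),"inner y",np.abs(t[:,1]).min().round(1))
E
python3 - <<'E'
from tips import *
from fit import fitbin
im,X=cloud("wrist"); tips(im,X); o=get_obs();print(o["ee_pos"],o["width"])
fitbin(im,X,(552.5,-244.6),96.3)
E
```

```text
finger -1 tip tool z -23.8 xy [  6.9 -13.3] inner y 10.0
finger 1 tip tool z -24.0 xy [ 9.2 15.7] inner y 11.6
[ 470.31072044 -180.57945694  115.22247535] 21.48262310048097
bin [ 550.1 -243.4] yaw 95.4 cost 6.84 n 6252 z 101.4
```

Request:
play_rows(deltas=[[[0,0,0.05],0,25],[[0,0,0.05],0,25],[[0,0,0.05],0,25],[[0,0,0.05],0,25],[[0,0,0.05],0,25],[[0,0,0],0,25],[[0,0,0],0,15],[[0,0,0],0,14],[[0,0,0],0,14],[[0,0,0],0,14]])

```text
time: 13.5
ee_pos: [469.8, -180.8, 52.6]
eef_rot: [2.098, 2.338, 0.001]
contact_force: [-0.0, -0.2, 0.2]
width: 12.4
grip_force: 0.0
```

Now push along the arc, half of it first.

Request:
play_rows(deltas=[[[0.029,0.022,0],0.067,14],[[0.03,0.02,0],0.067,14],[[0.03,0.02,0],0.067,14],[[0.03,0.019,0],0.067,14],[[0.03,0.018,0],0.067,14],[[0.03,0.017,0],0.067,14]])

```text
time: 14.25
ee_pos: [501.1, -138.4, 52.4]
eef_rot: [2.543, 1.845, -0.001]
contact_force: [-0.6, -1.2, -0.2]
width: 12.1
grip_force: 0.9
```

```bash
python3 - <<'E'
from fit import *
o=get_obs();print(o["ee_pos"],o["width"],o["contact_force"],o["moment"],np.degrees(np.arctan2(*R.from_rotvec(o["eef_rot"]).as_matrix()[[1,0],[1,1]])))
for n in("scene","top"):
  im,X=cloud(n);fitbin(im,X,(552,-235),80)
E
```

```text
[ 501.11271929 -138.41308733   52.38269276] 12.116884526932779 [-0.56130216 -1.210952   -0.19842746] [-0.44412527  0.2458463   0.0096467 ] -18.058883507544675
bin [ 559.  -238.3] yaw 81.2 cost 4.4 n 612 z 98.6
bin [ 564.6 -232.2] yaw 80.8 cost 12.14 n 201 z 98.2
```

```bash
cat > arc.py <<'E'
from path import *
def arc(b0,C1,psi1,n,lx,lag,nlin,z=53,g=14,start=None):
    b0=np.array(b0,float); way=[]
    for i in range(1,n+1):
        psi=b0[2]+(psi1-b0[2])*i/n; f=min(1,i/nlin); C=b0[:2]+f*(np.array(C1)-b0[:2]); a=np.radians(psi);c,s=np.cos(a),np.sin(a)
        way.append((*(C+np.array([lx*c-75.5*s,lx*s+75.5*c])),z,psi-90-lag,1))
    return path(way,g,start)
E
python3 - <<'E'
from arc import *
arc((562.7,-236,81),(547,-226),37,11,84,9,7)
E
```

```text
at [ 501.9 -137.8   52.3] -17.8
[[[0.012, 0.012, -0.003], 0.069, 14], [[0.026, 0.01, -0.0], 0.067, 14], [[0.025, 0.01, -0.0], 0.067, 14], [[0.024, 0.01, -0.0], 0.067, 14], [[0.024, 0.01, -0.0], 0.067, 14], [[0.023, 0.01, -0.0], 0.067, 14], [[0.022, 0.01, -0.0], 0.067, 14], [[0.024, 0.021, -0.0], 0.067, 14], [[0.024, 0.021, -0.0], 0.067, 14], [[0.024, 0.021, -0.0], 0.067, 14], [[0.024, 0.021, -0.0], 0.067, 14]]
```

Request:
play_rows(deltas=[[[0.012,0.01,0],0.069,14],[[0.026,0.01,0],0.067,14],[[0.025,0.01,0],0.067,14],[[0.024,0.01,0],0.067,14],[[0.024,0.01,0],0.067,14],[[0.023,0.01,0],0.067,14]])

```text
time: 15.1
ee_pos: [531.0, -116.1, 52.5]
eef_rot: [2.871, 1.274, 0.001]
contact_force: [0.4, -0.7, -2.4]
width: 12.6
grip_force: 9.6
```

```bash
python3 - <<'E'
from fit import *
from arc import *
o=get_obs();print(o["width"],o["contact_force"],o["moment"])
im,X=cloud("scene");b=fitbin(im,X,(555,-235),60).x
B=(b[0]+3.7,b[1]+2.2,np.degrees(b[2])-.4)
p,M,h=head(); d=p[:2]-np.array(B[:2]);c,s=np.cos(b[2]),np.sin(b[2]); print("tool in bin",d@[c,s],d@[-s,c],"lag",B[2]-90-h)
arc(B,(547,-226),25,9,d@[c,s],B[2]-90-h,6)
E
```

```text
12.643060486515527 [ 0.39920903 -0.65395409 -2.43461973] [-0.21250645 -0.12785916  0.26137238]
bin [ 549.4 -231.2] yaw 59.8 cost 4.13 n 578 z 98.9
tool in bin 87.3105829342323 75.38922031273087 lag 11.589416009628728
at [ 531.9 -115.6   52.4] -42.2
[[[0.025, 0.017, -0.002], 0.064, 14], [[0.022, 0.015, -0.0], 0.064, 14], [[0.022, 0.015, -0.0], 0.064, 14], [[0.022, 0.016, -0.0], 0.064, 14], [[0.021, 0.016, -0.0], 0.064, 14], [[0.021, 0.016, -0.0], 0.064, 14], [[0.024, 0.02, -0.0], 0.064, 14], [[0.024, 0.02, -0.0], 0.064, 14], [[0.024, 0.02, -0.0], 0.064, 14]]
```

Request:
play_rows(deltas=[[[0.025,0.017,0],0.064,14],[[0.022,0.015,0],0.064,14],[[0.022,0.015,0],0.064,14],[[0.022,0.016,0],0.064,14],[[0.021,0.016,0],0.064,14],[[0.021,0.016,0],0.064,14],[[0.024,0.02,0],0.064,14],[[0.024,0.02,0],0.064,14],[[0.024,0.02,0],0.064,14]])

```text
time: 16.27
ee_pos: [593.2, -121.5, 52.4]
eef_rot: [-3.12, -0.364, 0.0]
contact_force: [0.3, 0.3, 0.7]
width: 12.4
grip_force: 8.4
```

```bash
python3 - <<'E'
from fit import *
from arc import *
o=get_obs();print(o["width"],o["contact_force"],o["moment"])
im,X=cloud("scene");b=fitbin(im,X,(550,-230),30).x
B=(b[0]+3.7,b[1]+2.2,np.degrees(b[2])-.4)
p,M,h=head(); d=p[:2]-np.array(B[:2]);c,s=np.cos(b[2]),np.sin(b[2]); print("tool in bin",d@[c,s],d@[-s,c],"lag",B[2]-90-h)
arc(B,(550,-226),0,int(B[2]/4)+1,d@[c,s],B[2]-90-h,5)
E
```

```text
12.354385793574133 [0.27525325 0.34156453 0.68505458] [-0.07168     0.15669014  0.23320785]
bin [ 544.3 -230.4] yaw 24.8 cost 4.3 n 613 z 98.8
tool in bin 86.57758814236891 76.79220040992809 lag 11.212492010681103
at [ 594.3 -122.1   52.5] -76.8
[[[0.027, 0.023, -0.002], 0.058, 14], [[0.024, 0.016, -0.0], 0.058, 14], [[0.023, 0.016, -0.0], 0.058, 14], [[0.023, 0.016, -0.0], 0.058, 14], [[0.023, 0.016, -0.0], 0.058, 14], [[0.022, 0.018, -0.0], 0.058, 14], [[0.022, 0.018, -0.0], 0.058, 14]]
```

Request:
play_rows(deltas=[[[0.027,0.022,0],0.058,14],[[0.024,0.016,0],0.058,14],[[0.023,0.016,0],0.058,14],[[0.023,0.016,0],0.058,14],[[0.023,0.016,0],0.058,14],[[0.022,0.018,0],0.058,14],[[0.022,0.018,0],0.058,14],[[0,0,0],0,14],[[0,0,0],0,14]])

```text
time: 17.45
ee_pos: [635.5, -149.9, 52.5]
eef_rot: [3.127, -0.301, 0.001]
contact_force: [1.9, -1.9, -0.6]
width: 12.4
grip_force: 6.7
```

```bash
python3 - <<'E'
from fit import *
from arc import *
o=get_obs();print(o["width"],o["contact_force"],o["moment"],o["ee_pos"])
im,X=cloud("scene");b=fitbin(im,X,(550,-230),5).x
im,X=cloud("top");b=fitbin(im,X,(550,-230),5).x
p,M,h=head();print(h)
E
```

```text
12.423619623740732 [ 1.86324956 -1.87639035 -0.57197414] [-0.39479262 -0.11354044  0.13051978] [ 635.45648062 -149.8649875    52.49438748]
bin [ 545.7 -229.3] yaw 0.3 cost 4.96 n 666 z 98.7
bin [ 551.4 -223.1] yaw 0.4 cost 5.78 n 397 z 98.2
-101.01668894594398
```

```bash
python3 - <<'E'
from path import *
p,M,h=head()
s=path([(p[0],p[1],p[2],h,3),(p[0],p[1],140,h,3),(540,-210,330,-60,6)],25)
E
```

```text
at [ 635.3 -149.7   52.5] -101.0
[[[0.0, 0.0, -0.0], 0.0, 25], [[0.0, 0.0, -0.0], 0.0, 25], [[0.0, 0.0, -0.0], 0.0, 25], [[0.0, 0.0, -0.117], 0.0, 25], [[0.0, 0.0, -0.117], 0.0, 25], [[0.0, 0.0, -0.117], 0.0, 25], [[-0.055, 0.052, -0.127], -0.114, 25], [[-0.06, 0.045, -0.127], -0.114, 25], [[-0.065, 0.037, -0.127], -0.114, 25], [[-0.069, 0.029, -0.127], -0.114, 25], [[-0.072, 0.021, -0.127], -0.114, 25], [[-0.074, 0.012, -0.127], -0.114, 25]]
```

Request:
play_rows(deltas=[[[0,0,0],0.02,25],[[0,0,0],0,25],[[0,0,0],0,25],[[0,0,-0.117],0,25],[[0,0,-0.117],0,25],[[0,0,-0.117],0,25],[[-0.055,0.052,-0.127],-0.114,25],[[-0.06,0.045,-0.127],-0.114,25],[[-0.065,0.037,-0.127],-0.114,25],[[-0.069,0.029,-0.127],-0.114,25],[[-0.072,0.021,-0.127],-0.114,25],[[-0.074,0.012,-0.127],-0.114,25]])

```text
time: 19.05
ee_pos: [538.2, -208.0, 331.6]
eef_rot: [-3.041, -0.786, 0.0]
contact_force: [0.7, -0.4, 0.6]
width: 21.6
grip_force: 0.0
```

Request:
play_rows(deltas=[[[0,0,0],0,25],[[0,0,0],0,25]])

```text
time: 19.3
ee_pos: [539.1, -206.9, 329.9]
eef_rot: [-3.042, -0.78, 0.001]
contact_force: [-0.3, 0.4, -0.3]
width: 21.4
grip_force: 0.0
```

```bash
python3 - <<'E'
from fit import *
from path import *
im,X=cloud("wrist");save("w2",im);b=fitbin(im,X,(550,-226),0)
s=path([(450,30,335,20,6),(490,180,335,44.7,4),(490,180,335,44.7,1)],50)
E
```

```text
bin [ 549.4 -225.1] yaw 0.3 cost 3.86 n 2487 z 101.4
at [ 539.1 -206.5  329.4] -61.2
[[[0.024, -0.167, -0.004], -0.226, 50], [[0.062, -0.157, -0.004], -0.226, 50], [[0.097, -0.138, -0.004], -0.226, 50], [[0.127, -0.111, -0.004], -0.226, 50], [[0.149, -0.078, -0.004], -0.226, 50], [[0.163, -0.041, -0.004], -0.226, 50], [[0.127, 0.089, -0.0], -0.103, 50], [[0.117, 0.102, -0.0], -0.103, 50], [[0.105, 0.114, -0.0], -0.103, 50], [[0.092, 0.125, -0.0], -0.103, 50], [[0.0, 0.0, -0.0], 0.0, 50]]
```

View pics/w2.png

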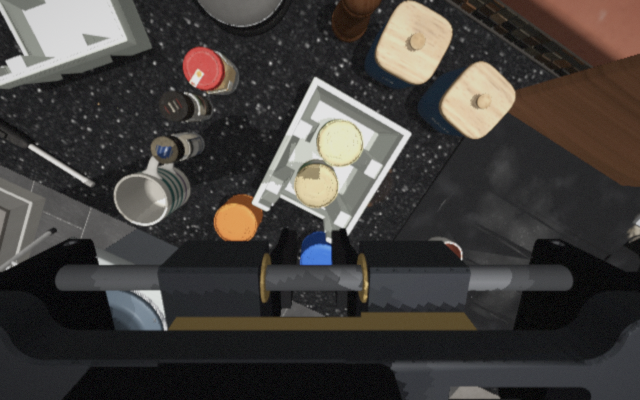

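The full bin is now square: centre (549,-225), yaw 0.3°, cut-away towards the front edge (image 300,215), with both tins upright at (340,143) and (317,185). Next is the empty bin.

```bash
python3 - <<'E'
from path import *
s=path([(450,30,335,10,7),(490,180,335,44.7,4),(490,180,335,44.7,1)],50)
E
```

```text
at [ 539.1 -206.5  329.4] -61.2
[[[0.02, -0.143, -0.003], -0.17, 50], [[0.045, -0.137, -0.003], -0.17, 50], [[0.069, -0.127, -0.003], -0.17, 50], [[0.09, -0.113, -0.003], -0.17, 50], [[0.109, -0.095, -0.003], -0.17, 50], [[0.124, -0.074, -0.003], -0.17, 50], [[0.135, -0.051, -0.003], -0.17, 50], [[0.141, 0.065, -0.0], -0.145, 50], [[0.129, 0.086, -0.0], -0.145, 50], [[0.115, 0.104, -0.0], -0.145, 50], [[0.098, 0.121, -0.0], -0.145, 50], [[0.0, 0.0, -0.0], 0.0, 50]]
```

Request:
play_rows(deltas=[[[0.02,-0.143,-0.003],-0.17,50],[[0.045,-0.137,-0.003],-0.17,50],[[0.069,-0.127,-0.003],-0.17,50],[[0.09,-0.113,-0.003],-0.17,50],[[0.109,-0.095,-0.003],-0.17,50],[[0.124,-0.074,-0.003],-0.17,50],[[0.135,-0.051,-0.003],-0.17,50],[[0.141,0.065,0],-0.145,50],[[0.129,0.086,0],-0.145,50],[[0.115,0.104,0],-0.145,50],[[0.098,0.121,0],-0.145,50],[[0,0,0],0,50]])

```text
time: 20.85
ee_pos: [488.3, 183.2, 333.9]
eef_rot: [-1.194, -2.905, 0.007]
contact_force: [-0.6, -0.1, 0.3]
width: 43.5
grip_force: 0.0
```

Request:
play_rows(deltas=[[[0,0,0],0,50],[[0,0,0],0,50]])

```text
time: 21.1
ee_pos: [488.9, 177.6, 335.7]
eef_rot: [-1.206, -2.9, 0.0]
contact_force: [0.2, -0.5, 0.3]
width: 43.4
grip_force: 0.0
```

```bash
python3 - <<'E'
from fit import *
from path import *
im,X=cloud("wrist");np.savez("w3",im=im,X=X);b=fitbin(im,X,(555,222),-45).x
a=b[2];c,s=np.cos(a),np.sin(a); t=b[:2]+np.array([-15*c+75.5*s,-15*s-75.5*c]); hd=np.degrees(a)+90; print("grasp",t,hd)
print(get_obs()["width"])
s=path([(*t,120,hd,6),(*t,120,hd,1)],40); path([(*t,50,hd,5)],40,s)
E
```

```text
bin [555.1 221.5] yaw -45.0 cost 3.72 n 2389 z 101.4
grasp [491.06721809 178.77856306] 44.95499639478714
43.45729789343539
at [489.  177.7 335.9] 44.8
[[[-0.0, 0.001, 0.144], -0.0, 40], [[-0.0, 0.001, 0.144], -0.0, 40], [[-0.0, 0.001, 0.144], -0.0, 40], [[-0.0, 0.001, 0.144], -0.0, 40], [[-0.0, 0.001, 0.144], -0.0, 40], [[-0.0, 0.001, 0.144], -0.0, 40], [[0.0, 0.0, -0.0], 0.0, 40]]
[[[0.0, 0.0, 0.056], 0.0, 40], [[0.0, 0.0, 0.056], 0.0, 40], [[0.0, 0.0, 0.056], 0.0, 40], [[0.0, 0.0, 0.056], 0.0, 40], [[0.0, 0.0, 0.056], 0.0, 40]]
```

Request:
play_rows(deltas=[[[0,0.001,0.144],0,40],[[0,0.001,0.144],0,40],[[0,0.001,0.144],0,35],[[0,0.001,0.144],0,30],[[0,0.001,0.144],0,30],[[0,0.001,0.144],0,30],[[0,0,0.053],0,30],[[0,0,0.053],0,30],[[0,0,0.054],0,30],[[0,0,0.054],0,30],[[0,0,0.054],0,30],[[0,0,0],0,30]])

```text
time: 22.65
ee_pos: [489.5, 179.6, 51.9]
eef_rot: [-1.203, -2.901, 0.002]
contact_force: [-0.7, -1.3, 1.1]
width: 26.2
grip_force: 0.0
```

Request:
play_rows(deltas=[[[0,0,0],0,15],[[0,0,0],0,8],[[0,0,0],0,0],[[0,0,0],0,0],[[0,0,0],0,0],[[0,0,0],0,0]])

```text
time: 23.4
ee_pos: [490.4, 180.1, 53.3]
eef_rot: [1.203, 2.902, 0.001]
contact_force: [-1.0, -0.2, 4.7]
width: 9.0
grip_force: 30.0
```

Request:
play_rows(deltas=[[[0,0,-0.02],0,0],[[0,0,-0.04],0,0],[[0,0,-0.06],0,0],[[0,0,-0.1],0,0],[[0,0,-0.12],0,0],[[0,0,-0.14],0,0],[[0,0,-0.14],0,0],[[0,0,-0.14],0,0],[[0,0,-0.14],0,0],[[0,0,-0.1],0,0],[[0,0,-0.04],0,0],[[0,0,0],0,0]])

```text
time: 24.9
ee_pos: [490.1, 179.7, 313.2]
eef_rot: [-1.203, -2.902, -0.001]
contact_force: [-0.1, -0.0, -1.8]
width: 9.1
grip_force: 30.0
```

```bash
python3 - <<'E'
from path import *
o=get_obs();print(o["width"],o["contact_force"],o["moment"])
s=path([(455,60,312,0,8),(564,-149.5,312,-89.7,12),(564,-149.5,312,-89.7,1)],0)
E
```

```text
9.063373287596786 [-0.09312126 -0.01659799 -1.82964639] [-0.10751329  0.15631545  0.03583536]
at [490.1 179.7 313.2] 45.0
[[[-0.03, -0.055, 0.001], 0.094, 0], [[-0.035, -0.052, 0.001], 0.094, 0], [[-0.04, -0.048, 0.001], 0.094, 0], [[-0.045, -0.044, 0.001], 0.094, 0], [[-0.049, -0.039, 0.001], 0.094, 0], [[-0.052, -0.034, 0.001], 0.094, 0], [[-0.055, -0.029, 0.001], 0.094, 0], [[-0.058, -0.023, 0.001], 0.094, 0], [[-0.07, 0.036, -0.0], 0.125, 0], [[-0.065, 0.045, -0.0], 0.125, 0], [[-0.058, 0.053, -0.0], 0.125, 0], [[-0.051, 0.06, -0.0], 0.125, 0]]
[[[-0.042, 0.066, -0.0], 0.125, 0], [[-0.033, 0.071, -0.0], 0.125, 0], [[-0.024, 0.075, -0.0], 0.125, 0], [[-0.014, 0.077, -0.0], 0.125, 0], [[-0.004, 0.079, -0.0], 0.125, 0], [[0.007, 0.078, -0.0], 0.125, 0], [[0.017, 0.077, -0.0], 0.125, 0], [[0.027, 0.074, -0.0], 0.125, 0], [[0.0, 0.0, -0.0], -0.0, 0]]
```

Held (2 N, width 9.1 mm). Carrying it over.

Request:
play_rows(deltas=[[[-0.03,-0.055,0.001],0.094,0],[[-0.035,-0.052,0.001],0.094,0],[[-0.04,-0.048,0.001],0.094,0],[[-0.045,-0.044,0],0.094,0],[[-0.049,-0.039,0],0.094,0],[[-0.052,-0.034,0],0.094,0],[[-0.055,-0.029,0],0.094,0],[[-0.058,-0.023,0],0.094,0],[[-0.07,0.036,0],0.125,0],[[-0.065,0.045,0],0.125,0],[[-0.058,0.053,0],0.125,0],[[-0.051,0.06,0],0.125,0]])

```text
time: 26.4
ee_pos: [490.0, -10.6, 311.0]
eef_rot: [-2.725, -1.56, 0.003]
contact_force: [-0.5, 0.2, -1.8]
width: 8.9
grip_force: 30.0
```

Request:
play_rows(deltas=[[[-0.042,0.066,0],0.125,0],[[-0.033,0.071,0],0.125,0],[[-0.024,0.075,0],0.125,0],[[-0.014,0.077,0],0.125,0],[[-0.004,0.079,0],0.125,0],[[0.007,0.078,0],0.125,0],[[0.017,0.077,0],0.125,0],[[0.027,0.074,0],0.125,0],[[0,0,0],0,0],[[0,0,0],0,0],[[0,0,0],0,0]])

```text
time: 27.78
ee_pos: [562.5, -148.8, 311.8]
eef_rot: [-3.14, 0.001, 0.001]
contact_force: [-0.7, -0.1, -1.2]
width: 8.3
grip_force: 30.0
```

```bash
cat > up.py <<'E'
from fit import *
from path import *
o=get_obs();p,M,h=head();print(p,h,o["width"],o["contact_force"])
zr=p[2]-53.3+100
for n in("wrist","scene"):
    im,X=cloud(n); 
    b=fitbin(im,X,(p[0]-15,p[1]-75.5),180,z=zr,tol=14).x
    # tilt: plane fit to rim points
    c,s=np.cos(b[2]),np.sin(b[2]); W=(im.min(-1)>90)&(abs(X[...,2]-zr)<14)&(np.hypot(X[...,0]-b[0],X[...,1]-b[1])<150); P=X[W]
    q=(P[:,:2]-b[:2])@np.array([[c,-s],[s,c]])
    G=rimmodel(); from scipy.spatial import cKDTree; k=cKDTree(G).query(q)[0]<6
    A=np.c_[P[k,:2]-b[:2],np.ones(k.sum())]; r=np.linalg.lstsq(A,P[k,2],rcond=None)[0]; print(n,"rim plane slope x,y",r[:2].round(3),"z",r[2].round(1),k.sum())
E
python3 up.py
```

```text
[ 562.46237724 -148.75415646  311.83636611] -90.03739528650104 8.326391895835457 [-0.72023362 -0.08760248 -1.17138227]
bin [ 550.2 -224.9] yaw 180.7 cost 12.77 n 12103 z 358.8
wrist rim plane slope x,y [0.043 0.014] z 355.9 8074
bin [ 542.7 -228.8] yaw 179.8 cost 5.77 n 1317 z 354.1
scene rim plane slope x,y [-0.002  0.001] z 353.3 1058
```

Request:
play_rows(deltas=[[[0.003,0,0.05],-0.002,0],[[0.003,0,0.07],0,0],[[0.003,0,0.08],0,0],[[0.003,0,0.08],0,0],[[0,0,0.08],0,0],[[0,0,0.08],0,0],[[0,0,0.06],0,0],[[0,0,0.03],0,0],[[0,0,0],0,0],[[0,0,0],0,0],[[0,0,0],0,0]])

```text
time: 29.25
ee_pos: [566.0, -150.0, 180.3]
eef_rot: [3.141, -0.001, 0.002]
contact_force: [-0.3, 0.0, -2.6]
width: 8.9
grip_force: 30.0
```

```bash
python3 up.py; python3 - <<'E'
from h import *
im,X=cloud("scene"); save("pre",im[110:310,250:450].repeat(3,0).repeat(3,1))
E
```

```text
[ 566.04565149 -150.04982612  180.29399327] -90.03341207959582 8.862347152036648 [-0.26170378  0.01500613 -2.56748852]
bin [ 553.4 -226.7] yaw 181.3 cost 12.82 n 12104 z 227.5
wrist rim plane slope x,y [0.044 0.012] z 224.4 8066
bin [ 546.3 -229.7] yaw 180.3 cost 6.54 n 1095 z 223.1
scene rim plane slope x,y [0.    0.003] z 222.1 891
```

View pics/pre.png

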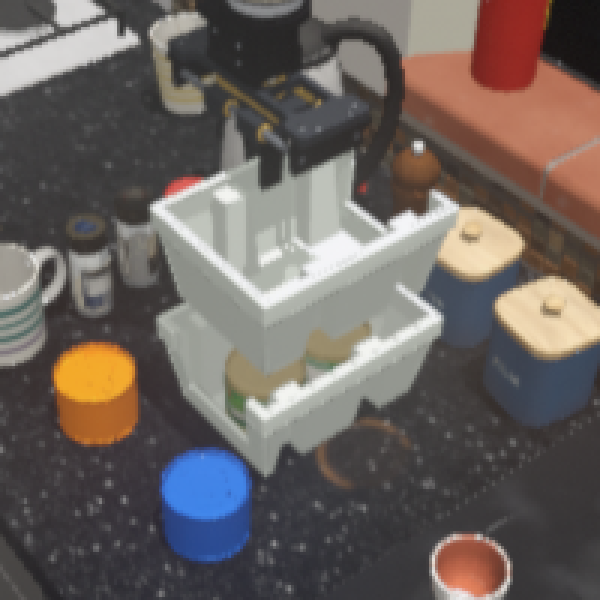

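Request:
play_rows(deltas=[[[0,0,0.02],0,0],[[0,0,0.02],0,0],[[0,0,0.02],0,0],[[0,0,0.02],0,0],[[0,0,0.02],0,0],[[0,0,0.01],0,0],[[0,0,0.01],0,0],[[0,0,0],0,0],[[0,0,0],0,0]])

```text
time: 30.52
ee_pos: [565.7, -149.9, 149.8]
eef_rot: [-3.142, 0.001, -0.0]
contact_force: [0.2, -0.5, -1.8]
width: 8.7
grip_force: 30.0
```

```bash
python3 up.py|grep -v wrist
```

```text
[ 565.74440215 -149.89606724  149.79557505] -90.03856460058144 8.660958965971478 [ 0.24896106 -0.50527359 -1.79247047]
bin [ 553.4 -226.5] yaw 181.3 cost 12.77 n 12081 z 197.0
bin [ 545.9 -229.5] yaw 179.9 cost 6.71 n 1054 z 192.8
scene rim plane slope x,y [-0.001  0.002] z 191.7 842
```

Request:
play_rows(deltas=[[[0,0,0.004],0,0],[[0,0,0.004],0,0],[[0,0,0.004],0,0],[[0,0,0],0,0]])

```text
time: 31.12
ee_pos: [565.6, -149.8, 146.5]
eef_rot: [-3.141, 0.001, 0.0]
contact_force: [-0.2, -0.6, -2.3]
width: 8.7
grip_force: 30.0
```

Request:
play_rows(deltas=[[[0,0,0.004],0,0],[[0,0,0.004],0,0],[[0,0,0],0,0]])

```text
time: 31.5
ee_pos: [565.6, -149.8, 144.6]
eef_rot: [-3.141, 0.001, 0.0]
contact_force: [0.4, 0.3, -1.7]
width: 8.8
grip_force: 30.0
```

Request:
play_rows(deltas=[[[0,0,0.004],0,0],[[0,0,0.004],0,0],[[0,0,0.002],0,0],[[0,0,0],0,0]])

```text
time: 32.0
ee_pos: [565.9, -149.7, 143.4]
eef_rot: [-3.14, 0.001, -0.001]
contact_force: [-3.1, 2.5, 6.8]
width: 8.5
grip_force: 30.0
```

```bash
python3 up.py|grep -v wrist
```

```text
[ 565.86587106 -149.73268366  143.36478921] -90.02121350862755 8.463700908542169 [-3.10908045  2.52141169  6.8496256 ]
bin [ 553.3 -225.8] yaw 180.9 cost 12.83 n 12101 z 190.8
bin [ 545.4 -229.3] yaw 180.0 cost 6.52 n 1059 z 186.5
scene rim plane slope x,y [-0.001 -0.   ] z 185.5 854
```

Request:
play_rows(deltas=[[[0,0,0],0,12],[[0,0,0],0,18],[[0,0,0],0,25],[[0,0,0],0,25],[[0,0,0],0,25]])

```text
time: 32.72
ee_pos: [565.6, -149.9, 142.1]
eef_rot: [3.142, -0.001, -0.0]
contact_force: [0.1, 0.5, 0.6]
width: 21.6
grip_force: 0.0
```

Request:
play_rows(deltas=[[[0,0,-0.02],0,25],[[0,0,-0.03],0,25],[[0,0,-0.06],0,25],[[0,0,-0.1],0,25],[[0,0,-0.12],0,25],[[0,-0.12,-0.12],0,25],[[0,-0.15,-0.1],0,25],[[0,-0.15,0],0,25],[[0,0,0],0,25],[[0,0,0],0,25],[[0,0,0],0,25]])

```text
time: 34.1
ee_pos: [565.4, -46.5, 280.0]
eef_rot: [3.141, -0.005, 0.0]
contact_force: [0.9, -0.7, -0.1]
width: 21.5
grip_force: 0.0
```

```bash
python3 - <<'E'
from fit import *
for n in("scene","top","wrist"):
    im,X=cloud(n); print(n); fitbin(im,X,(549,-225),180,z=189,tol=9); fitbin(im,X,(549,-225),0,z=99,tol=8)
    if n=="scene": save("end",im[110:310,250:450].repeat(3,0).repeat(3,1))
print(get_obs()["ee_pos"])
E
```

```text
scene
bin [ 546.  -229.4] yaw 179.8 cost 4.19 n 1004 z 188.1
bin [ 536.7 -230.8] yaw -0.4 cost 16.01 n 1206 z 96.8
top
bin [ 549.7 -221.5] yaw 180.0 cost 4.7 n 624 z 187.9
bin [ 538.5 -219.8] yaw 0.6 cost 17.98 n 1297 z 94.5
wrist
bin [ 552.6 -221.2] yaw 179.0 cost 9.91 n 5949 z 190.2
bin [ 553.7 -221. ] yaw 0.1 cost 18.39 n 9660 z 96.2
[565.5310234  -45.99579879 279.72906203]
```

View pics/end.png

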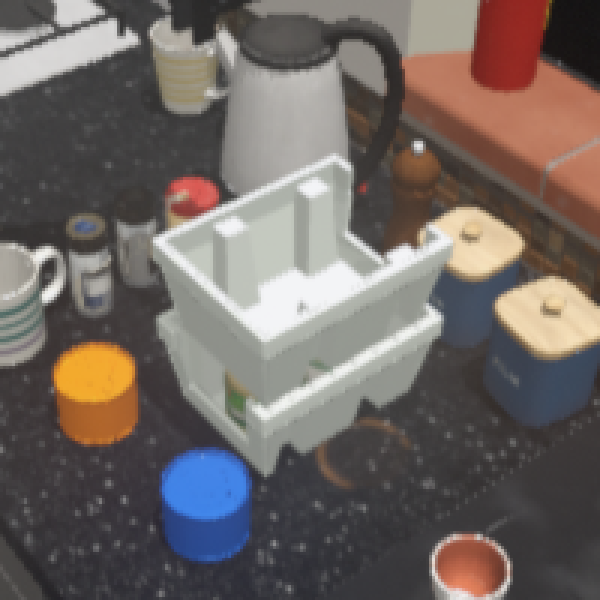

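The empty bin stands level, with its rim about 190 mm up, which means it is on the ledges. It is centred on the lower bin and turned half round, and the arm is clear.

```bash
python3 -c "
from rig import robot
print(robot.hand_in())"
```

```text
the job is handed in; nothing more can be done
None
```

Job handed in at about 34 s; the result was not reported back: the full bin was pushed square (yaw about 0.3°, never gripped), and by my measurements the empty bin stands level on its ledges, turned half round, with no bystander visibly moved.

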